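# Stack three spacers on a spindle and press them home

### The arm

A 6-joint arm with a two-finger parallel gripper is mounted at the origin on a cart in front of the work surface, level with it; the furniture and walls round the work are solid. World frame = base frame: x ahead of the robot, y to its left, z up, the work surface at z = 0. Lengths are in m, angles in rad, forces in N, time in s.
With the tool pointing down it reaches from about 0.375 to 0.9 m from the base axis. Payload 3.1 kg.
Tool frame: the origin (TCP) lies at the very end of the fingers, on their centre line; the grasp point (between the pads) lies 19 mm behind it (robot.grip_depth is the distance from the TCP to the grasp point, in m); z points along the fingers, y is the direction in which the jaws open and shut (so a half turn about z gives the same grasp; the last joint's range is limited). The gripper opens to 87 mm and grips with 3 to 60 N. Pads are 19 mm wide; open, the fingers measure 117 mm over their backs; the gripper's body (75 mm by 190 mm) begins 51 mm behind the grasp point.
Start: joints at [-1.387, 0.527, 1.433, -0, 1.181, -0.178], TCP at [0.222, -0.584, 0.223] pointing down, gripper open.
Joint ranges: [-3.08, 3.08], [-0.75, 2.2], [0.22, 2.44], [-1.43, 4.57], [0, 2.65], [-2.85, 2.85]. Speed limits (rad/s): [2.79, 2.79, 3.14, 3.14, 3.14, 3.14].

### API

Orientations are given as a unit quaternion [x, y, z, w].
In Python, from rig import robot gives the robot as it stands.
- The arm moves only by the tool drive_tool, never from a script. Its argument "series" is a list of rows, each a list of 7 numbers: the shift along the tool's x, y, z in m, then the turn, a rotation vector about the tool's x, y, z in degrees, then the opening, from 0 (shut) to 1 (fully open). A call has 1 to 5 rows; each row shifts and turns the commanded pose from where the row before left it, along the tool's axes as they then stand; what a row does not reach is not made up. A row lasts 1/8 s, in which the tool goes at most 62.5 mm and 10.7 degrees, less where a joint would pass 70% of its speed; a pose out of reach is approached as far as the arm can. A call is refused whole if a number of a shift passes 0.0625 or a number of a turn 10.7, either way. A call with a gripper value outside its range is refused whole. The fingers move at their own pace and stop on an object; "squeeze" is the grip in N (left out, the last holds). Time passes only in rows, so rows that do not move let the fingers close. It gives the time, the measured TCP pose, the force and the opening at its end, in the units of the state.
- robot.get_obs(): the state, without advancing time (a new reading comes with each control period).
- robot.camera(name): name is "scene" or "side" or "wrist"; returns (picture, depth): 480x640x3 uint8, blue, green, red; 480x640 float32, m along the optical axis (not along the pixel's ray), 0 where there is no reading.
- robot.camera_model(name): a dict with "fx", "fy", "cx", "cy" (pixels), "R" (3x3) and "t" (3): a world point X has camera coordinates R X + t. Camera axes: x right, y down, z forward; pixel columns grow to the right and rows downward; lengths in m; the calibration is good to about 2 mm. The wrist camera is an equidistant fisheye: a pixel r from the principal point sees the ray r / f radians off the axis. A picture is of the moment at which its call begins: read the wrist's pose just before it. camera_model takes no time and is no camera call; for the wrist camera it gives the pose at the moment of the call.
- robot.hand_in(): hands the job in, once; it reports no verdict.
The state is a dict: "time": time; "q": joint angles; "joint_velocities": joint speeds; "joint_torque": joint torques, N m; "position": TCP position; "tool_rot": TCP orientation; "ft_force": force on the tool from outside, world axes, zero at the start; "moment": the same for the moment, N m; "grip_width": finger opening in m.
Only numpy, scipy, OpenCV 4.12 (cv2) and the standard library are available. Lean on these libraries where they do the work, as an engineer would, in place of code of your own. Each camera call takes 0.05 s, during which the arm holds its last target. There are 200 camera calls.

### The job

Thread the three loose brass spacers onto the upright spindle of the stand, the largest at the bottom, then the medium one, then the smallest on top, each free of the gripper before the next. The stiff collar they rest on must end pressed right down, so that the stack is fully home without gaps; the spindle stands a few millimetres off the centre of the stand, so feel your way on gently (never more than 40 N on the stand) and leave the other things on the bench where they are.

Things in the scene. Friction and masses are not known exactly. Their poses are not given: they have to be found in the camera images.
- stand: fixed stand: grey round flange 104 mm across, 12 mm high, with four bolts to 18 mm; on it a bare aluminium boss 54 mm across up to 36 mm above the bench; in its middle an upright fixed steel spindle; round the spindle, over the boss, a dark steel collar 35 mm across and 10 mm high that carries the spacers. Origin at the centre of the flange's underside, z up
- seat_home (a point): on the stand's centre line, 46 mm above the bench: height of the collar's top face when right down on the boss (hard stop), where the large spacer's underside must end. The collar starts at an unmeasured 6 to 11 mm higher, slides only vertically against about 9 N of friction and stays where it is left
- spindle_top (a point): on the stand's centre line, at the height of the spindle's flat top, 96 mm above the bench. The spindle (18 mm in diameter, top edge chamfered 0.5 mm) is clamped fast but off centre: its axis lies up to 3 mm from this line along the stand's x and likewise y, unmeasured. A spacer has 0.75 mm of room all round it: feel for it
- spacer_large: plain brass spacer ring, lying flat, outside diameter 62 mm, bore 19.5 mm, 14 mm high, about 110 g (30 % either way); origin at the centre of its underside, z along the bore; round, so its yaw means nothing and it may lie either way up
- spacer_medium: plain brass spacer ring, lying flat, outside diameter 50 mm, bore 19.5 mm, 14 mm high, about 70 g (30 % either way); origin at the centre of its underside, z along the bore; round, so its yaw means nothing and it may lie either way up
- spacer_small: plain brass spacer ring, lying flat, outside diameter 38 mm, bore 19.5 mm, 14 mm high, about 40 g (30 % either way); origin at the centre of its underside, z along the bore; round, so its yaw means nothing and it may lie either way up
- beaker_50: bystander: small glass beaker, 44 mm across, 58 mm high; origin at the centre of its underside
- label_tape: bystander: roll of label tape lying flat, 55 mm across, 19 mm high; not a spacer; origin at the centre of its underside
- forceps: bystander: steel forceps lying flat, 132x18x8 mm, long along its x axis; origin at the centre of its underside
- marker_black: bystander: marker pen lying flat, 142x11x11 mm, long along its x axis; origin at the centre of its underside
Mind the look-alikes: they are no part of the job. What is shaped like the spacer_small but pink or purple is not meant.

How it is judged:
On the way, in this order (a step that is already met when the one before it is completed fails the run):
1. the large spacer is on the spindle and released (horizontal distance between spacer_large and seat_home below 0.006 m and angle between spacer_large's own z axis and vertical below 0.06 rad and z of spacer_large in the frame of seat_home between -0.002 and 0.02 m and contact force between the fingers and spacer_large below 0.1 N), for 0.2 s.
2. the medium spacer is on the spindle above the large one and released (horizontal distance between each of spacer_large, spacer_medium and seat_home below 0.006 m and angle between each of spacer_large, spacer_medium's own z axis and vertical below 0.06 rad and z of spacer_medium in the frame of seat_home between 0.012 and 0.032 m and contact force between the fingers and spacer_medium below 0.1 N), for 0.2 s.
At the end, for the whole second after the job is handed in: All three spacers are at rest on the spindle, axes within 6 mm of the stand's axis (the spindle's own offset included) and within 0.06 rad of vertical, undersides at 0 (large), 14 (medium) and 28 mm (small) above seat_home, each within 2 mm (horizontal distance between each of spacer_large, spacer_medium, spacer_small and seat_home below 0.006 m and angle between each of spacer_large, spacer_medium, spacer_small's own z axis and vertical below 0.06 rad and z of spacer_large in the frame of seat_home between -0.002 and 0.002 m and linear speed of each of spacer_large, spacer_medium, spacer_small below 0.02 m/s and z of spacer_medium in the frame of seat_home between 0.012 and 0.016 m and z of spacer_small in the frame of seat_home between 0.026 and 0.03 m); the robot touches nothing.
It fails at once if more than 40 N on the stand (spindle, collar, boss or flange) (contact force between stand and anything else above 40 N).
It fails at once if the beaker_50 shifted by more than 30 mm (distance of beaker_50 from where it was at the start of the episode above 0.03 m).
It fails at once if the label_tape shifted by more than 30 mm (distance of label_tape from where it was at the start of the episode above 0.03 m).
It also fails if it takes over 72 s, if anything falls off the work surface, if the arm or the gripper's body presses on something with over 40 N, if the wrist force passes 120 N, or if a joint passes its speed limit or range.

## Working session

There is one attempt and no reset: what is moved stays moved. The work goes in short steps, Python scripts to look and compute and a tool call to move; the robot and the scene stay as the last step left them, time stands still between calls to the robot, and variables do not carry over. Pictures are saved under pics/ and viewed, about 8 in all and at most 12, crops included, and the job is handed in when it is done.

Besides the shell and the picture viewer there is one more tool, called as a command line: name --pt "numbers of a row" for each row, then --argument value for the rest. drive_tool: Moves the arm, as the interface text tells. Its arguments: {"type":"object","properties":{"series":{"type":"array"},"squeeze":{"type":"number"}},"required":["series"]}

```bash
mkdir -p pics; ls; cat > h.py <<'E'
import numpy as np, cv2
from rig import robot
def pts(depth,m):
    v,u=np.mgrid[0:480,0:640]; z=depth
    P=np.stack([(u-m['cx'])/m['fx']*z,(v-m['cy'])/m['fy']*z,z],-1)
    return (P-np.array(m['t']))@np.array(m['R'])
E
python3 - <<'E'
from h import *
o=robot.get_obs();print(o)
for n in("scene","side"):
    p,d=robot.camera(n);m=robot.camera_model(n)
    cv2.imwrite(f'pics/{n}0.png',p);np.savez(f'{n}0.npz',p=p,d=d);print(n,m,(d>0).mean())
E
```

```text
pics
{'time': 0.0, 'q': array([-1.38650825e+00,  5.28487362e-01,  1.43393395e+00, -2.25452625e-05,
        1.18137632e+00, -1.78486501e-01]), 'joint_velocities': array([-0.00073336,  0.00061418, -0.00140426, -0.00080607,  0.00096803,
        0.00053729]), 'joint_torque': array([ 5.46308329e-04, -4.40044570e+01, -1.76594371e+01,  6.32212101e-02,
        5.82743017e-02, -1.79556300e-04]), 'position': array([ 0.22168369, -0.58356452,  0.22154855]), 'tool_rot': array([ 9.83593008e-01,  1.80398388e-01, -1.36219577e-05, -1.10245449e-03]), 'ft_force': array([-0.30801736, -0.49948459,  0.21522774]), 'moment': array([-0.07853572,  0.0183458 , -0.0495432 ]), 'grip_width': 0.08681225767805359}
scene {'fx': 468.64151660981275, 'fy': 468.64151660981275, 'cx': 325.45029889342544, 'cy': 242.61800541133846, 'R': array([[-0.48418322, -0.87493586,  0.00733852],
       [-0.53609271,  0.29002045, -0.79277535],
       [ 0.69149926, -0.38778264, -0.60946977]]), 't': array([0.28880722, 0.38658882, 0.49511061])} 0.9961197916666666
side {'fx': 612.719693011216, 'fy': 612.719693011216, 'cx': 313.71153444715486, 'cy': 241.4957461786363, 'R': array([[-0.62483044, -0.78070746,  0.00909829],
       [-0.63352488,  0.50015485, -0.59033156],
       [ 0.4563257 , -0.37462112, -0.80710958]]), 't': array([0.38971253, 0.40771324, 0.85240298])} 0.9958072916666667
```

View pics/scene0.png

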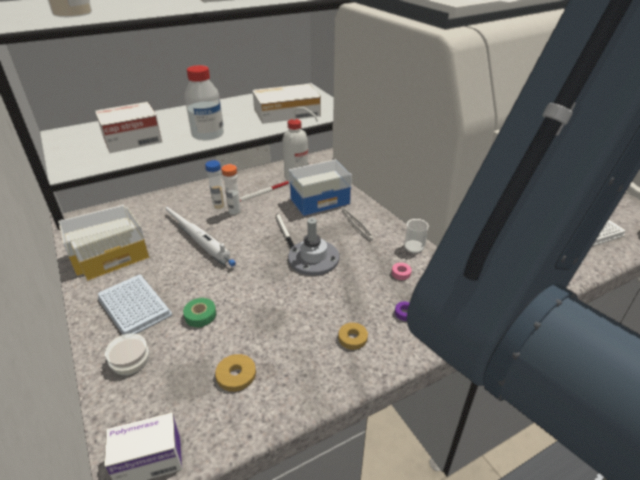

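View pics/side0.png

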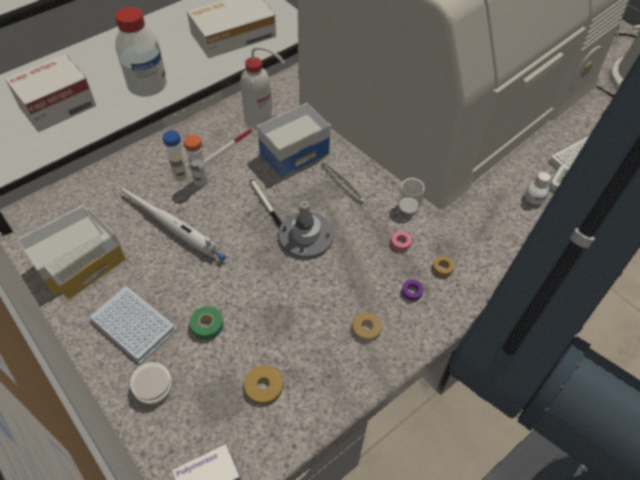

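Side view: the ring-like things are large brass (263,384), medium brass (367,326), small brass (443,266), pink (401,241) and purple (412,290) look-alikes, and green label tape (206,323). The stand is at (305,235), the beaker at (410,195), the forceps at (343,182) and the marker at (265,203). I choose the three brass ones.

```bash
python3 - <<'E'
from h import *
for n in("side","scene"):
    f=np.load(n+'0.npz');p,d=f['p'],f['d'];m=robot.camera_model(n);W=pts(d,m)
    hsv=cv2.cvtColor(p,cv2.COLOR_BGR2HSV)
    R,t=np.array(m['R']),np.array(m['t'])
    for nm,lo,hi in(("brass",(12,90,60),(28,255,255)),("green",(55,90,40),(90,255,255))):
        k=cv2.inRange(hsv,lo,hi)
        c,_=cv2.findContours(k,cv2.RETR_EXTERNAL,cv2.CHAIN_APPROX_NONE)
        for q in c:
            a=cv2.contourArea(q)
            if not 150<a<3000: continue
            mm=np.zeros_like(k);cv2.drawContours(mm,[q],-1,255,-1)
            top=(mm>0)&(k>0)&(np.abs(W[...,2]-.014)<.003)
            if top.sum()<30: continue
            v,u=np.nonzero(top)
            ray=np.stack([(u-m['cx'])/m['fx'],(v-m['cy'])/m['fy'],np.ones(len(u))],-1)@R
            C=-R.T@t; s=(.014-C[2])/ray[:,2]; X=C+s[:,None]*ray
            (x,y),r=cv2.minEnclosingCircle(X[:,:2].astype(np.float32))
            print(n,nm,cv2.boundingRect(q),a,'c',round(x,4),round(y,4),'r',round(r,4),'medz',np.median(W[top][:,2]))
    # stand: points by height near stand
    B=(W[:,:,2]>.004)&(W[:,:,2]<.13)
    uu=np.mgrid[0:480,0:640]
    box={'side':(262,345,190,270),'scene':(275,350,210,280)}[n]
    mk=(uu[1]>box[0])&(uu[1]<box[1])&(uu[0]>box[2])&(uu[0]<box[3])
    for lo,hi in((.009,.014),(.033,.039),(.045,.062),(.093,.1),(.07,.092)):
        s=W[mk&(W[...,2]>lo)&(W[...,2]<hi)]
        if len(s)>3:
            (x,y),r=cv2.minEnclosingCircle(s[:,:2].astype(np.float32));print(n,'stand',lo,len(s),s.mean(0).round(4),(round(x,4),round(y,4),round(r,4)))
p=np.load('side0.npz')['p']
cv2.imwrite('pics/crop.png',cv2.resize(p[170:410,190:470],None,fx=2.5,fy=2.5,interpolation=cv2.INTER_CUBIC))
E
```

```text
side brass (244, 365, 39, 39) 1125.0 c 0.4616 0.2327 r 0.0314 medz 0.014288438925355564
side brass (352, 313, 29, 26) 545.5 c 0.4383 0.0368 r 0.0248 medz 0.014469274328063792
side brass (433, 256, 21, 21) 303.0 c 0.4432 -0.153 r 0.0199 medz 0.014138153406843703
side brass (45, 246, 80, 53) 1229.5 c 0.8214 0.3537 r 0.0668 medz 0.013938034995507805
side green (191, 307, 31, 32) 716.0 c 0.6098 0.2444 r 0.0282 medz 0.01567526760910651
side stand 0.009 1009 [0.6523 0.0028 0.0118] (0.6905, -0.0018, 0.0894)
side stand 0.033 278 [ 0.6457 -0.0012  0.036 ] (0.6533, -0.005, 0.0275)
side stand 0.045 202 [0.6505 0.0016 0.0526] (0.6549, -0.0019, 0.0177)
side stand 0.093 71 [ 0.655  -0.0015  0.0961] (0.6555, -0.0012, 0.0103)
side stand 0.07 80 [0.6509 0.0021 0.0805] (0.6538, 0.0001, 0.0088)
scene brass (215, 354, 41, 38) 1131.0 c 0.4622 0.2319 r 0.0318 medz 0.013897949324191455
scene brass (338, 323, 30, 27) 592.5 c 0.4388 0.0355 r 0.0255 medz 0.013843562347346927
scene brass (69, 240, 80, 40) 1405.0 c 0.8269 0.3536 r 0.0675 medz 0.01383477531170643
scene green (184, 299, 31, 27) 630.0 c 0.6111 0.2431 r 0.0291 medz 0.01461854448524381
scene stand 0.009 815 [0.6566 0.0014 0.0117] (0.7141, -0.0359, 0.1194)
scene stand 0.033 220 [ 0.6473 -0.002   0.0359] (0.6552, -0.0055, 0.0277)
scene stand 0.045 165 [0.6511 0.0007 0.0523] (0.6565, -0.0021, 0.0181)
scene stand 0.093 51 [ 0.6564 -0.0019  0.0958] (0.6568, -0.0021, 0.0098)
scene stand 0.07 95 [6.522e-01 1.000e-04 8.080e-02] (0.6556, -0.0014, 0.0093)
```

View pics/crop.png

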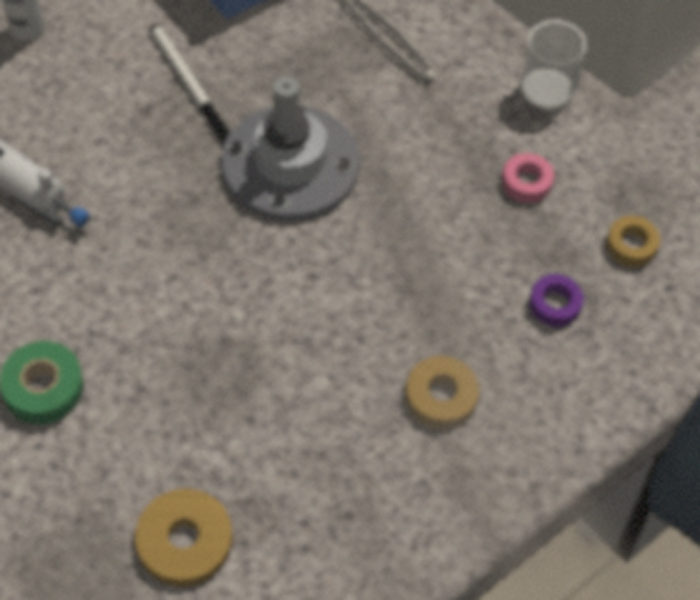

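The crop confirms the three brass rings at crop (184,536), (442,390) and (634,240). The pink one at (528,178) and the purple one at (556,300) are the look-alikes. First move: turn to yaw 0 and head for the large spacer.

drive_tool --pt "0 0 0.01 0 0 10.4 1" --pt "0 0 0.01 0 0 10.4 1" --pt "0.033 -0.055 0 0 0 0 1" --pt "0.033 -0.055 0 0 0 0 1" --pt "0.033 -0.055 0 0 0 0 1" --squeeze 40

```text
time: 0.72
position: [0.3188, -0.4217, 0.202]
tool_rot: [1.0, -0.001, -0.0, -0.0]
ft_force: [1.3, -0.5, 0.5]
grip_width: 0.0872
```

drive_tool --pt "0.033 -0.055 0 0 0 0 1" --pt "0.033 -0.055 0 0 0 0 1" --pt "0.033 -0.055 0 0 0 0 1" --pt "0.033 -0.055 0 0 0 0 1" --pt "0 0 0 0 0 0 1"

```text
time: 1.35
position: [0.448, -0.2049, 0.2023]
tool_rot: [1.0, 0.004, -0.0, -0.001]
ft_force: [-0.2, -0.5, -0.2]
grip_width: 0.0869
```

drive_tool --pt "0.002 -0.0624 0.01 0 0 0 1" --pt "0.002 -0.0624 0.01 0 0 0 1" --pt "0.002 -0.0624 0.01 0 0 0 1" --pt "0.002 -0.0624 0.01 0 0 0 1" --pt "0.002 -0.0624 0.01 0 0 0 1"

```text
time: 1.98
position: [0.4574, 0.0998, 0.1528]
tool_rot: [1.0, -0.001, 0.0, 0.0]
ft_force: [0.5, 0.0, 0.1]
grip_width: 0.0872
```

drive_tool --pt "0.002 -0.0624 0.01 0 0 0 1" --pt "0.002 -0.0624 0.01 0 0 0 1" --pt "0 0 0 0 0 0 1"

```text
time: 2.35
position: [0.4608, 0.2253, 0.1325]
tool_rot: [1.0, 0.003, -0.0, -0.0]
ft_force: [0.3, -0.5, -0.5]
grip_width: 0.0873
```

```bash
python3 - <<'E'
from h import *
print(robot.get_obs()['position'],robot.get_obs()['tool_rot'])
m=robot.camera_model('wrist');p,d=robot.camera('wrist');print(m);np.savez('w1.npz',p=p,d=d)
cv2.imwrite('pics/w1.png',p);print((d>0).mean(),d[d>0].min())
E
```

```text
[0.46080851 0.22526306 0.13251731] [ 9.99996385e-01  2.68493036e-03 -1.30237527e-04 -6.13402134e-05]
{'fx': 371.64829954431775, 'fy': 371.64829954431775, 'cx': 320.5236840264673, 'cy': 242.53719612813742, 'R': array([[ 6.74385525e-03, -9.99976820e-01, -9.38493276e-04],
       [-9.56505427e-01, -6.72438940e-03,  2.91637019e-01],
       [-2.91636569e-01, -1.06908393e-03, -9.56528603e-01]]), 't': array([0.22249033, 0.43271431, 0.44038337])}
0.9957486979166666 0.0501229
```

View pics/w1.png

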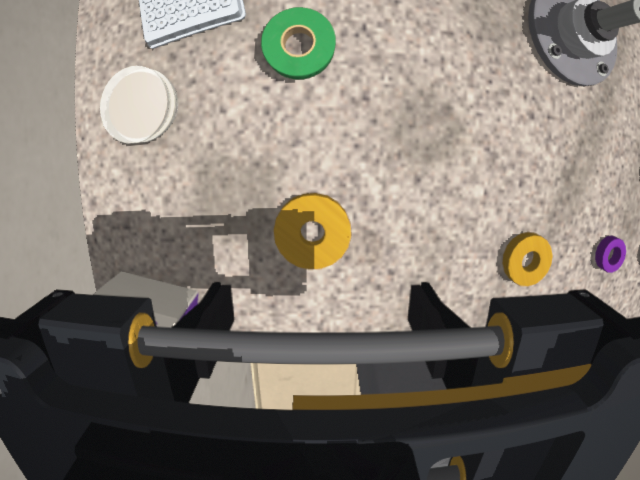

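The wrist view shows the large ring at (312,231), the fingertips at about (225,290) and (420,290), and the stand at upper right. Now a refined fisheye measurement.

```bash
cat >> h.py <<'E'
def rays(uv,m):
    uv=np.atleast_2d(uv).astype(float);a=(uv[:,0]-m['cx'])/m['fx'];b=(uv[:,1]-m['cy'])/m['fy'];th=np.hypot(a,b)+1e-12
    r=np.stack([a/th*np.sin(th),b/th*np.sin(th),np.cos(th)],-1)
    R=np.array(m['R']);return -R.T@np.array(m['t']), r@R
def cast(uv,m,z):
    C,r=rays(uv,m);return C+((z-C[2])/r[:,2])[:,None]*r
def brass(p,m,z,amin=300,ymax=330):
    k=cv2.inRange(cv2.cvtColor(p,cv2.COLOR_BGR2HSV),(15,120,30),(30,255,255));k[ymax:]=0
    c,h=cv2.findContours(k,cv2.RETR_CCOMP,cv2.CHAIN_APPROX_NONE)
    out=[]
    for q,hh in zip(c,h[0]):
        if cv2.contourArea(q)<40: continue
        X=cast(q[:,0],m,z)[:,:2];A=np.c_[2*X,np.ones(len(X))]
        s=np.linalg.lstsq(A,(X**2).sum(1),rcond=None)[0]
        e=cv2.minEnclosingCircle(X.astype(np.float32))
        out.append((cv2.boundingRect(q),'hole' if hh[3]>=0 else 'outer','fit',s[:2].round(4),round(np.sqrt(s[2]+s[:2]@s[:2]),4),'enc',np.round(e[0],4),round(e[1],4)))
    return out
E
python3 - <<'E'
from h import *
f=np.load('w1.npz');m=robot.camera_model('wrist')
for r in brass(f['p'],m,.014):print(*r)
E
```

```text
(129, 313, 25, 17) outer fit [0.3752 0.3932] 0.0112 enc [0.3739 0.3942] 0.0156
(488, 312, 24, 18) outer fit [0.377  0.0533] 0.011 enc [0.3755 0.0527] 0.0151
(503, 233, 50, 53) outer fit [0.4399 0.0366] 0.0262 enc [0.4403 0.0366] 0.0284
(521, 251, 14, 17) hole fit [0.4403 0.0374] 0.007 enc [0.4403 0.0372] 0.0084
(274, 193, 77, 76) outer fit [0.4636 0.2302] 0.0304 enc [0.4636 0.2301] 0.0312
(300, 220, 26, 23) hole fit [0.4643 0.2302] 0.0091 enc [0.4644 0.2302] 0.0101
```

drive_tool --pt "0.0025 -0.0055 0.05 0 0 0 1" --pt "0 0 0.05 0 0 0 1" --pt "0 0 0.02 0 0 0 1" --pt "0 0 0 0 0 0 1"

```text
time: 2.9
position: [0.4629, 0.2255, 0.012]
tool_rot: [1.0, -0.002, -0.002, 0.001]
ft_force: [-0.6, 0.2, 0.7]
grip_width: 0.0871
```

drive_tool --pt "0 -0.005 0.009 0 0 0 1" --pt "0 0 0 0 0 0 1"

```text
time: 3.15
position: [0.4641, 0.233, 0.0049]
tool_rot: [1.0, -0.0, 0.001, -0.0]
ft_force: [0.3, 0.6, 0.2]
grip_width: 0.087
```

```bash
python3 - <<'E'
from h import *
for i in range(4):
    o=robot.get_obs();m=robot.camera_model('wrist');p,d=robot.camera('wrist');print(o['position'].round(4),o['tool_rot'].round(4),o['ft_force'].round(1),o['joint_velocities'].round(3).max())
for r in brass(p,m,.014):print(*r)
cv2.imwrite('pics/w2.png',p)
E
```

```text
[0.4641 0.233  0.0049] [ 1.e+00 -3.e-04  6.e-04 -1.e-04] [0.3 0.6 0.2] 0.007
[0.464  0.2331 0.0051] [ 1.e+00 -1.e-04  7.e-04 -1.e-04] [-0.1 -0.2  0.1] 0.005
[0.464  0.2332 0.0051] [ 1.e+00 -0.e+00  7.e-04 -2.e-04] [ 0.7 -0.6 -0.1] 0.003
[0.4639 0.2332 0.0051] [ 1.e+00 -0.e+00  7.e-04 -2.e-04] [-0.2 -0.6  0.4] 0.003
(129, 313, 25, 17) outer fit [0.4537 0.3264] 0.0061 enc [0.453 0.327] 0.0086
(488, 312, 24, 18) outer fit [0.4542 0.1407] 0.006 enc [0.4534 0.1403] 0.0083
(605, 289, 35, 31) outer fit [0.4558 0.0468] 0.0151 enc [0.4546 0.0467] 0.0213
(258, 243, 130, 87) outer fit [0.4712 0.2324] 0.0266 enc [0.4658 0.2323] 0.0312
(303, 293, 41, 28) hole fit [0.466  0.2324] 0.0079 enc [0.4664 0.2323] 0.0094
```

View pics/w2.png

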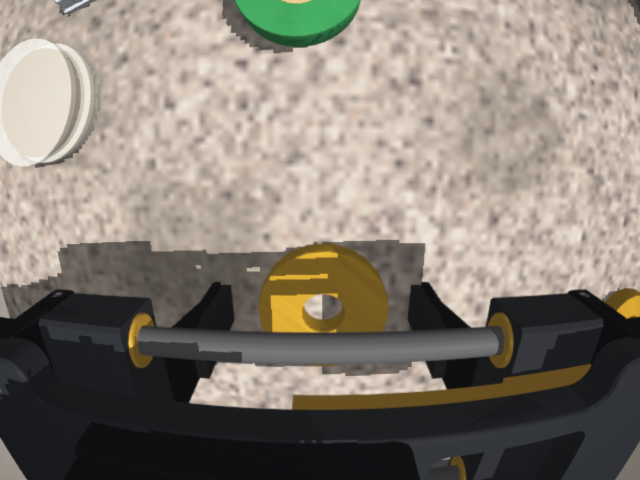

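drive_tool --pt "0 0 0.002 0 0 0 1" --pt "0 0 0 0 0 0 0" --pt "0 0 0 0 0 0 0" --pt "0 0 0 0 0 0 0" --pt "0 0 0 0 0 0 0" --squeeze 40

```text
time: 3.98
position: [0.4634, 0.233, 0.0023]
tool_rot: [1.0, -0.0, -0.0, 0.0]
ft_force: [-0.8, -0.2, 0.7]
grip_width: 0.0609
```

drive_tool --pt "0 0 0 0 0 0 0" --pt "0 0 -0.02 0 0 0 0" --pt "0 0 -0.06 0 0 0 0" --pt "0 0 -0.06 0 0 0 0" --pt "0 0 0 0 0 0 0"

```text
time: 4.6
position: [0.4667, 0.2341, 0.1467]
tool_rot: [1.0, -0.0, 0.005, -0.001]
ft_force: [-0.3, -0.6, -1.6]
grip_width: 0.0609
```

drive_tool --pt "0.032 0.058 0 0 0 0 0" --pt "0.032 0.058 0 0 0 0 0" --pt "0.032 0.058 0 0 0 0 0" --pt "0.032 0.058 0 0 0 0 0" --pt "0 0 0 0 0 0 0"

```text
time: 5.22
position: [0.5864, 0.0096, 0.1408]
tool_rot: [1.0, -0.003, 0.001, 0.001]
ft_force: [-0.7, 0.4, -1.0]
grip_width: 0.0612
```

drive_tool --pt "0 0 0 0 0 0 0" --pt "0 0 0 0 0 0 0"

```text
time: 5.48
position: [0.5825, 0.0156, 0.1414]
tool_rot: [1.0, 0.001, -0.001, -0.0]
ft_force: [-0.3, 0.5, -2.0]
grip_width: 0.0608
```

```bash
python3 - <<'E'
from h import *
o=robot.get_obs();m=robot.camera_model('wrist');p,d=robot.camera('wrist');print(o['position'].round(4),o['tool_rot'].round(4),o['ft_force'].round(1))
for r in brass(p,m,o['position'][2]+.0117):print(*r)
np.savez('w3.npz',p=p,d=d,**m)
cv2.imwrite('pics/w3.png',p)
E
```

```text
[0.5825 0.0156 0.1414] [ 1.0e+00  6.0e-04 -1.5e-03 -4.0e-04] [-0.3  0.5 -2. ]
(446, 315, 20, 15) outer fit [ 0.5757 -0.0502] 0.0046 enc [ 0.5762 -0.052 ] 0.0056
(176, 315, 20, 15) outer fit [0.5751 0.0818] 0.0046 enc [0.575  0.0824] 0.006
(254, 245, 133, 85) outer fit [0.5906 0.016 ] 0.0263 enc [0.5845 0.016 ] 0.0313
(300, 294, 42, 29) hole fit [0.5853 0.0157] 0.0081 enc [0.5859 0.0158] 0.0095
(0, 0, 50, 32) outer fit [0.745  0.1721] 0.0139 enc [0.7459 0.1708] 0.0213
```

View pics/w3.png

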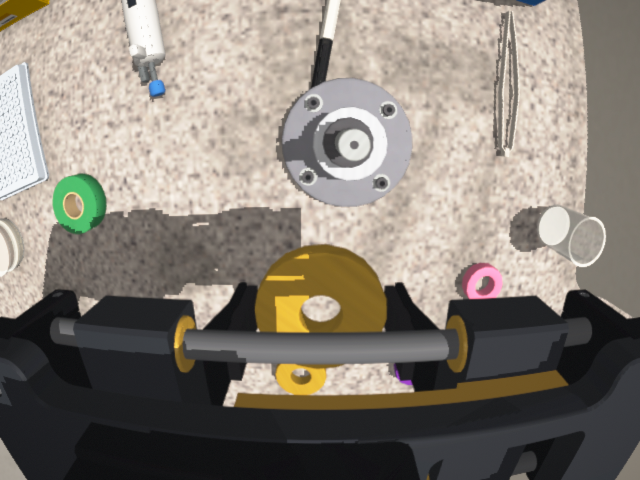

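The wrist view shows the ring in hand with its bore at (321,308). The stand has four bolts and the spindle's bright top with a centre dot at about (354,145). Next I fit both.

```bash
cat >> h.py <<'E'
from scipy.optimize import least_squares
def circ(X,r):
    return least_squares(lambda c:np.hypot(X[:,0]-c[0],X[:,1]-c[1])-r,X.mean(0),loss='soft_l1',f_scale=5e-4)
def ringtop(p,m,z,r,vmax=288):
    k=cv2.inRange(cv2.cvtColor(p,cv2.COLOR_BGR2HSV),(15,120,30),(30,255,255));k[330:]=0
    c,_=cv2.findContours(k,cv2.RETR_EXTERNAL,cv2.CHAIN_APPROX_NONE)
    q=max((q for q in c if abs(q[:,0,0].mean()-320)<60),key=cv2.contourArea)[:,0]
    X=cast(q[q[:,1]<vmax],m,z)[:,:2];s=circ(X,r);return s.x,np.sqrt((s.fun**2).mean())
E
python3 - <<'E'
from h import *
m=dict(np.load('w3.npz'));p=m['p'];d=m['d']
for v in(275,288):print(ringtop(p,m,.1414+.0117,.031,v))
g=cv2.cvtColor(p,cv2.COLOR_BGR2GRAY)
print(g[145,320:395:3],d[145,320:395:5])
k=cv2.inRange(p[125:165,330:378],(165,165,165),(215,215,215))
C,r=rays(np.array([[354,145]]),m)
# depth based: top pixels
R=np.array(m['R']);v,u=np.mgrid[120:172,320:392];uv=np.c_[u.ravel(),v.ravel()]
C,r=rays(uv,m);W=C+(d[v.ravel(),u.ravel()]/(r@R.T)[:,2])[:,None]*r
s=np.abs(W[:,2]-.096)<.003;print(s.sum(),W[s].mean(0),uv[s].mean(0))
k=np.zeros((480,640),np.uint8);k[uv[s][:,1],uv[s][:,0]]=255
c,_=cv2.findContours(k,cv2.RETR_EXTERNAL,cv2.CHAIN_APPROX_NONE);q=max(c,key=cv2.contourArea)[:,0]
for z in (.0955,):
    X=cast(q,m,z)[:,:2];t=circ(X,.009);print(t.x,np.sqrt((t.fun**2).mean()),cv2.minEnclosingCircle(X.astype(np.float32)))
print('dot',cast([354,145],m,.096))
s=(W[:,2]>.044)&(W[:,2]<.065);print('collar top z',np.histogram(W[s][:,2],12))
cv2.imwrite('pics/w3c.png',cv2.resize(p[70:215,270:425],None,fx=4,fy=4))
E
```

```text
(array([0.64151222, 0.01594017]), np.float64(0.00659888028206209))
(array([0.5840627 , 0.01593173]), np.float64(0.0006788336634794397))
[135  77  57  57  58  84 157 226 228 233 143 111 109 218 232 228 227 118
 244 246 248 247 235 181 182] [0.25918296 0.24078226 0.24282204 0.2404665  0.19952404 0.2003103
 0.19924271 0.20052688 0.2005424  0.19921862 0.24168444 0.25796726
 0.25784034 0.25724697 0.28056467]
810 [ 0.65593914 -0.00221231  0.09659395] [353.55061728 144.53209877]
[ 0.65586741 -0.00232064] 0.00031175736993770494 ((0.6559189558029175, -0.0023521750699728727), 0.009228233247995377)
dot [[ 0.65565521 -0.00250728  0.096     ]]
collar top z (array([  5,   0,   4,  22, 333, 694,  55,   3,   5,   0,   3,   2]), array([0.04484633, 0.04644115, 0.04803597, 0.04963079, 0.05122561,
       0.05282043, 0.05441526, 0.05601008, 0.0576049 , 0.05919972,
       0.06079454, 0.06238936, 0.06398418]))
```

View pics/w3c.png

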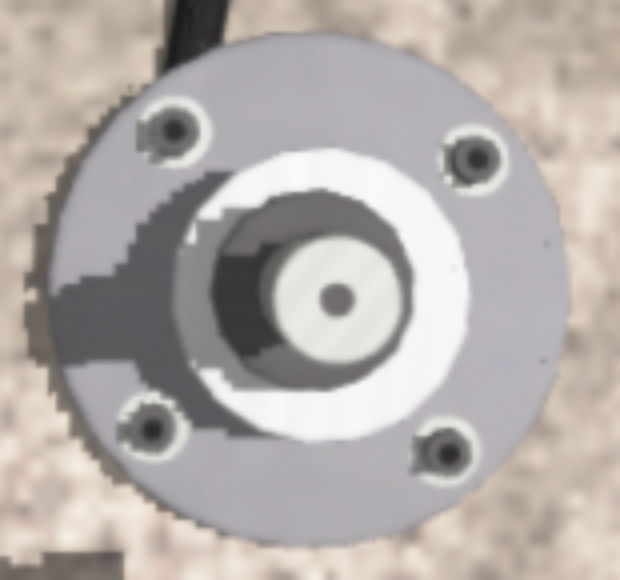

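```bash
cat >> h.py <<'E'
def inhand(p,m,pos,zoff,Ro):
    "ring centre from near/far rims along x: zoff = TCP height above ring underside"
    k=cv2.inRange(cv2.cvtColor(p,cv2.COLOR_BGR2HSV),(15,120,30),(30,255,255));k[330:]=0
    c,h=cv2.findContours(k,cv2.RETR_CCOMP,cv2.CHAIN_APPROX_NONE)
    zb=pos[2]-zoff;zt=zb+.014
    for q,hh in zip(c,h[0]):
        if cv2.contourArea(q)<300 or abs(q[:,0,0].mean()-320)>70: continue
        q=q[:,0];B=cast(q,m,zb);T=cast(q,m,zt)
        if hh[3]>=0: print('bore x: top rim',T[:,0].max()-.00975-pos[0],'bottom rim',B[:,0].min()+.00975-pos[0],'y',T[:,1].max()/2+T[:,1].min()/2-pos[1])
        else: print('outer x: bottom',B[:,0].max()-Ro-pos[0],'y mid',T[:,1].max()/2+T[:,1].min()/2-pos[1])
E
python3 - <<'E'
from h import *
m=dict(np.load('w3.npz'));inhand(m['p'],m,np.array([.5825,.0156,.1414]),.0023,.031)
E
```

```text
outer x: bottom -0.0024447849242524855 y mid 0.0002628106768318393
bore x: top rim 0.00026144143815354237 bottom rim -0.0025102836556583075 y 0.0002020666335122226
```

drive_tool --pt "0.037 0.009 0 0 0 0 0" --pt "0.0374 0.0091 0 0 0 0 0" --pt "0 0 0.02 0 0 0 0" --pt "0 0 0.01 0 0 0 0" --pt "0 0 0 0 0 0 0"

```text
time: 6.15
position: [0.6568, -0.0028, 0.1111]
tool_rot: [1.0, 0.001, -0.002, -0.0]
ft_force: [-0.1, -0.3, -1.6]
grip_width: 0.0612
```

drive_tool --pt "0 0 0 0 0 0 0" --pt "0 0 0 0 0 0 0"

```text
time: 6.4
position: [0.6589, -0.0038, 0.1132]
tool_rot: [1.0, -0.0, 0.001, 0.0]
ft_force: [-0.5, 0.4, -1.8]
grip_width: 0.0611
```

drive_tool --pt "-0.002 -0.0012 0.006 0 0 0 0" --pt "0 0 0.005 0 0 0 0" --pt "0 0 0 0 0 0 0" --pt "0 0 0 0 0 0 0" --pt "0 0 0 0 0 0 0"

```text
time: 7.02
position: [0.6567, -0.0028, 0.1015]
tool_rot: [1.0, -0.0, 0.0, 0.0]
ft_force: [-0.3, 0.5, -1.1]
grip_width: 0.0607
```

drive_tool --pt "0 0 0.002 0 0 0 0" --pt "0 0 0.002 0 0 0 0" --pt "0 0 0 0 0 0 0"

```text
time: 7.4
position: [0.6563, -0.0027, 0.0971]
tool_rot: [1.0, -0.0, -0.0, -0.0]
ft_force: [0.3, -0.8, -1.6]
grip_width: 0.0613
```

drive_tool --pt "0 0 0.0015 0 0 0 0" --pt "0 0 0.0015 0 0 0 0" --pt "0 0 0 0 0 0 0"

```text
time: 7.78
position: [0.6564, -0.0027, 0.0942]
tool_rot: [1.0, -0.0, -0.0, -0.0]
ft_force: [-0.3, 0.6, -2.2]
grip_width: 0.0612
```

drive_tool --pt "0 0 0.005 0 0 0 0" --pt "0 0 0.005 0 0 0 0" --pt "0 0 0.005 0 0 0 0" --pt "0 0 0 0 0 0 0" --pt "0 0 0 0 0 0 0"

```text
time: 8.4
position: [0.6566, -0.0028, 0.0793]
tool_rot: [1.0, -0.0, 0.0, -0.0]
ft_force: [-1.0, 0.7, -0.7]
grip_width: 0.0609
```

```bash
python3 - <<'E'
from h import *
o=robot.get_obs();m=robot.camera_model('wrist');p,d=robot.camera('wrist')
np.savez('w4.npz',p=p,d=d,**m);print(o['moment'])
inhand(p,m,o['position'],.0023,.031)
cv2.imwrite('pics/w4.png',cv2.resize(p[200:360,200:440],None,fx=3,fy=3))
E
```

```text
[ 0.03353219  0.03504196 -0.04766706]
outer x: bottom -0.002476624273192063 y mid 0.0002682393036188709
```

View pics/w4.png

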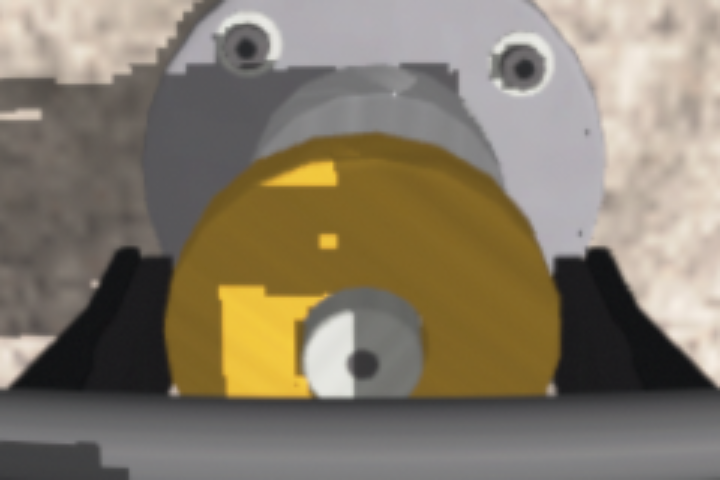

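The ring is threaded on the spindle, with the spindle top inside the bore at crop (362,362). Continuing down to the collar.

drive_tool --pt "0 0 0.005 0 0 0 0" --pt "0 0 0.005 0 0 0 0" --pt "0 0 0.004 0 0 0 0" --pt "0 0 0 0 0 0 0" --pt "0 0 0 0 0 0 0"

```text
time: 9.07
position: [0.6566, -0.0028, 0.0653]
tool_rot: [1.0, -0.0, 0.0, 0.0]
ft_force: [-0.5, -0.8, -1.6]
grip_width: 0.0612
```

drive_tool --pt "0 0 0.002 0 0 0 0" --pt "0 0 0.002 0 0 0 0" --pt "0 0 0.002 0 0 0 0" --pt "0 0 0 0 0 0 0"

```text
time: 9.57
position: [0.6564, -0.0027, 0.0591]
tool_rot: [1.0, -0.0, -0.0, -0.0]
ft_force: [0.7, 0.1, -1.3]
grip_width: 0.0613
```

drive_tool --pt "0 0 0.002 0 0 0 0" --pt "0 0 0.001 0 0 0 0" --pt "0 0 0.001 0 0 0 0" --pt "0 0 0 0 0 0 0"

```text
time: 10.07
position: [0.6565, -0.0027, 0.0552]
tool_rot: [1.0, -0.0, -0.0, -0.0]
ft_force: [0.4, -0.5, -0.5]
grip_width: 0.0613
```

drive_tool --pt "0 0 0.001 0 0 0 0" --pt "0 0 0.001 0 0 0 0" --pt "0 0 0 0 0 0 0"

```text
time: 10.45
position: [0.6567, -0.0028, 0.0547]
tool_rot: [1.0, -0.0, 0.0, 0.0]
ft_force: [-2.1, -0.2, 5.1]
grip_width: 0.0609
```

drive_tool --pt "0 0 0.001 0 0 0 0" --pt "0 0 0.001 0 0 0 0" --pt "0 0 0.001 0 0 0 0" --pt "0 0 0 0 0 0 0"

```text
time: 10.95
position: [0.6567, -0.0028, 0.0519]
tool_rot: [1.0, -0.0, 0.0, 0.0]
ft_force: [-2.3, 0.3, 6.0]
grip_width: 0.0614
```

drive_tool --pt "0 0 0.001 0 0 0 0" --pt "0 0 0.001 0 0 0 0" --pt "0 0 0 0 0 0 0"

```text
time: 11.32
position: [0.6567, -0.0028, 0.0499]
tool_rot: [1.0, -0.0, 0.0, 0.0]
ft_force: [-2.7, 0.0, 6.7]
grip_width: 0.0609
```

drive_tool --pt "0 0 0.001 0 0 0 0" --pt "0 0 0.0005 0 0 0 0" --pt "0 0 0.0005 0 0 0 0" --pt "0 0 0 0 0 0 0"

```text
time: 11.82
position: [0.6567, -0.0028, 0.0482]
tool_rot: [1.0, -0.0, 0.0, 0.0]
ft_force: [-2.9, 1.0, 8.5]
grip_width: 0.0612
```

drive_tool --pt "0 0 0.0005 0 0 0 0" --pt "0 0 0.0005 0 0 0 0" --pt "0 0 0 0 0 0 0"

```text
time: 12.2
position: [0.6568, -0.0028, 0.0482]
tool_rot: [1.0, -0.0, 0.0, 0.0]
ft_force: [-4.8, 0.2, 12.0]
grip_width: 0.0609
```

drive_tool --pt "0 0 -0.002 0 0 0 0" --pt "0 0 0 0 0 0 0.9" --pt "0 0 0 0 0 0 0.9" --pt "0 0 0 0 0 0 0.9"

```text
time: 12.7
position: [0.6565, -0.0028, 0.0469]
tool_rot: [1.0, -0.0, -0.0, -0.0]
ft_force: [-0.1, -0.1, 1.5]
grip_width: 0.0765
```

drive_tool --pt "0 0 0 0 0 0 0.9" --pt "0 0 -0.02 0 0 0 0.9" --pt "0 0 -0.03 0 0 0 0.9" --pt "0 0 -0.03 0 0 0 0.9" --pt "0 0 0 0 0 0 0.9"

```text
time: 13.32
position: [0.6592, -0.0031, 0.1316]
tool_rot: [1.0, -0.0, 0.004, 0.001]
ft_force: [0.2, 0.1, -0.0]
grip_width: 0.0784
```

drive_tool --pt "-0.054 -0.01 0 0 0 0 0.9" --pt "-0.054 -0.01 0 0 0 0 0.9" --pt "-0.054 -0.01 0 0 0 0 0.9" --pt "-0.054 -0.01 0 0 0 0 0.9" --pt "0 0 0 0 0 0 0.9"

```text
time: 13.95
position: [0.4331, 0.0389, 0.1266]
tool_rot: [1.0, 0.0, -0.005, -0.001]
ft_force: [1.7, -0.7, -0.2]
grip_width: 0.0779
```

drive_tool --pt "0 0 0 0 0 0 0.9" --pt "0 0 0 0 0 0 0.9" --pt "0 0 0 0 0 0 0.9"

```text
time: 14.32
position: [0.4419, 0.037, 0.1273]
tool_rot: [1.0, -0.0, 0.001, 0.0]
ft_force: [-0.0, -0.4, -1.2]
grip_width: 0.0786
```

```bash
python3 - <<'E'
from h import *
o=robot.get_obs();print(o['position'])
m=robot.camera_model('wrist');p,d=robot.camera('wrist')
for r in brass(p,m,.014):print(*r)
p,d=robot.camera('side')
f=robot.camera_model('side');W=pts(d,f)
k=cv2.inRange(cv2.cvtColor(p,cv2.COLOR_BGR2HSV),(12,90,60),(28,255,255))>0
mk=np.zeros_like(k);mk[190:260,265:350]=1
s=W[mk&k];print(len(s),np.median(s,0),np.percentile(s[:,2],[10,50,90]))
E
```

```text
[0.4418758  0.03695287 0.12729138]
(144, 314, 24, 16) outer fit [0.3611 0.1883] 0.0101 enc [0.3608 0.1896] 0.014
(474, 313, 23, 17) outer fit [ 0.3619 -0.1137] 0.0099 enc [ 0.3607 -0.1145] 0.0132
(516, 213, 40, 43) outer fit [ 0.4461 -0.1505] 0.0202 enc [ 0.4458 -0.1502] 0.0221
(529, 224, 14, 19) hole fit [ 0.4465 -0.15  ] 0.007 enc [ 0.4468 -0.1496] 0.0086
(292, 209, 63, 63) outer fit [0.4396 0.0353] 0.0245 enc [0.4396 0.035 ] 0.0255
(310, 229, 26, 22) hole fit [0.4403 0.0356] 0.0091 enc [0.44   0.0357] 0.0101
612 [0.64684687 0.00544251 0.05997001] [0.05654224 0.05997001 0.06244599]
```

drive_tool --pt "-0.003 0.0012 0.05 0 0 0 0.9" --pt "0 0 0.05 0 0 0 0.9" --pt "0 0 0.015 0 0 0 0.9" --pt "0 0 0 0 0 0 0.9" --pt "0 0 0 0 0 0 0.9"

```text
time: 15.05
position: [0.4382, 0.036, 0.0128]
tool_rot: [1.0, -0.0, 0.001, 0.0]
ft_force: [0.1, -0.1, -0.4]
grip_width: 0.0783
```

drive_tool --pt "0 0 0.005 0 0 0 0.9" --pt "0 0 0 0 0 0 0.9" --pt "0 0 0 0 0 0 0.9"

```text
time: 15.42
position: [0.4378, 0.0361, 0.0077]
tool_rot: [1.0, -0.0, 0.0, 0.0]
ft_force: [-0.1, -0.1, -0.1]
grip_width: 0.0784
```

drive_tool --pt "0.001 0 0.004 0 0 0 0.9" --pt "0 0 0 0 0 0 0.9" --pt "0 0 0 0 0 0 0" --pt "0 0 0 0 0 0 0" --pt "0 0 0 0 0 0 0"

```text
time: 16.05
position: [0.4386, 0.0361, 0.0034]
tool_rot: [1.0, -0.0, 0.0, 0.0]
ft_force: [-0.6, -0.2, -0.7]
grip_width: 0.0563
```

drive_tool --pt "0 0 0 0 0 0 0" --pt "0 0 0 0 0 0 0"

```text
time: 16.3
position: [0.4386, 0.0361, 0.0034]
tool_rot: [1.0, -0.0, 0.0, 0.0]
ft_force: [-1.1, -0.9, -0.0]
grip_width: 0.0489
```

drive_tool --pt "0 0 -0.02 0 0 0 0" --pt "0 0 -0.055 0 0 0 0" --pt "0 0 -0.055 0 0 0 0" --pt "0 0 0 0 0 0 0" --pt "0 0 0 0 0 0 0"

```text
time: 16.92
position: [0.4379, 0.0362, 0.1331]
tool_rot: [1.0, -0.0, -0.0, -0.0]
ft_force: [-0.9, 0.7, -1.3]
grip_width: 0.0489
```

```bash
python3 - <<'E'
from h import *
o=robot.get_obs();print(o['position'])
m=robot.camera_model('wrist');p,d=robot.camera('wrist')
inhand(p,m,o['position'],.0038,.025)
E
```

```text
[0.43792938 0.03620977 0.13308073]
outer x: bottom -0.0024117261992706585 y mid 0.00028487728831770587
bore x: top rim 0.0005041812811580892 bottom rim -0.002742544551510684 y 0.00021958726938933054
```

drive_tool --pt "0.0545 0.0098 0 0 0 0 0" --pt "0.0545 0.0098 0 0 0 0 0" --pt "0.0545 0.0098 0 0 0 0 0" --pt "0.0545 0.0097 0 0 0 0 0" --pt "0 0 0 0 0 0 0"

```text
time: 17.6
position: [0.6599, -0.0043, 0.1302]
tool_rot: [1.0, -0.001, 0.0, 0.0]
ft_force: [-0.5, 0.1, -0.9]
grip_width: 0.0483
```

drive_tool --pt "0 0 0.01 0 0 0 0" --pt "0 0 0.01 0 0 0 0" --pt "0 0 0 0 0 0 0" --pt "0 0 0 0 0 0 0" --pt "0 0 0 0 0 0 0"

```text
time: 18.23
position: [0.6568, -0.003, 0.114]
tool_rot: [1.0, -0.0, 0.001, 0.0]
ft_force: [-0.8, -0.2, -1.0]
grip_width: 0.0487
```

drive_tool --pt "0 0 0.006 0 0 0 0" --pt "0 0 0.005 0 0 0 0" --pt "0 0 0 0 0 0 0" --pt "0 0 0 0 0 0 0" --pt "0 0 0 0 0 0 0"

```text
time: 18.85
position: [0.6567, -0.0031, 0.1025]
tool_rot: [1.0, -0.0, 0.0, 0.0]
ft_force: [-0.4, 0.4, -0.6]
grip_width: 0.0482
```

drive_tool --pt "0 0 0.0015 0 0 0 0" --pt "0 0 0.0015 0 0 0 0" --pt "0 0 0.0015 0 0 0 0" --pt "0 0 0 0 0 0 0"

```text
time: 19.35
position: [0.6564, -0.003, 0.0977]
tool_rot: [1.0, -0.0, -0.0, -0.0]
ft_force: [-0.2, 0.8, -0.7]
grip_width: 0.0489
```

drive_tool --pt "0 0 0.0015 0 0 0 0" --pt "0 0 0.0015 0 0 0 0" --pt "0 0 0 0 0 0 0"

```text
time: 19.73
position: [0.6564, -0.003, 0.0947]
tool_rot: [1.0, -0.0, -0.0, -0.0]
ft_force: [-1.0, -0.2, -0.6]
grip_width: 0.0487
```

drive_tool --pt "0 0 0.002 0 0 0 0" --pt "0 0 0.002 0 0 0 0" --pt "0 0 0 0 0 0 0"

```text
time: 20.1
position: [0.6564, -0.003, 0.0906]
tool_rot: [1.0, -0.0, -0.0, -0.0]
ft_force: [0.4, -0.4, -1.2]
grip_width: 0.049
```

drive_tool --pt "0 0 0.006 0 0 0 0" --pt "0 0 0.006 0 0 0 0" --pt "0 0 0.006 0 0 0 0" --pt "0 0 0.003 0 0 0 0" --pt "0 0 0 0 0 0 0"

```text
time: 20.72
position: [0.6563, -0.003, 0.0694]
tool_rot: [1.0, -0.0, -0.0, -0.0]
ft_force: [-0.5, 0.1, -0.8]
grip_width: 0.0483
```

drive_tool --pt "0 0 0.0015 0 0 0 0" --pt "0 0 0.0015 0 0 0 0" --pt "0 0 0.001 0 0 0 0" --pt "0 0 0.001 0 0 0 0" --pt "0 0 0 0 0 0 0"

```text
time: 21.35
position: [0.6565, -0.0031, 0.0648]
tool_rot: [1.0, -0.0, -0.0, -0.0]
ft_force: [0.1, -0.6, -0.5]
grip_width: 0.0482
```

drive_tool --pt "0 0 0.001 0 0 0 0" --pt "0 0 0.001 0 0 0 0" --pt "0 0 0 0 0 0 0"

```text
time: 21.72
position: [0.6567, -0.0031, 0.0634]
tool_rot: [1.0, -0.0, 0.0, 0.0]
ft_force: [-0.4, -0.3, 3.7]
grip_width: 0.0481
```

drive_tool --pt "0 0 -0.001 0 0 0 0" --pt "0 0 0 0 0 0 0.75" --pt "0 0 0 0 0 0 0.75" --pt "0 0 0 0 0 0 0.75" --pt "0 0 -0.02 0 0 0 0.75"

```text
time: 22.35
position: [0.6551, -0.0029, 0.0828]
tool_rot: [1.0, -0.0, -0.002, -0.0]
ft_force: [0.0, -0.0, 0.7]
grip_width: 0.0651
```

drive_tool --pt "0 0 -0.025 0 0 0 0.75" --pt "0 0 -0.025 0 0 0 0.75" --pt "0 0 0 0 0 0 0.75"

```text
time: 22.72
position: [0.6589, -0.0034, 0.1375]
tool_rot: [1.0, -0.0, 0.004, 0.001]
ft_force: [0.6, -0.1, 0.5]
grip_width: 0.0654
```

drive_tool --pt "-0.053 0.037 0 0 0 0 0.75" --pt "-0.053 0.037 0 0 0 0 0.75" --pt "-0.053 0.037 0 0 0 0 0.75" --pt "-0.053 0.037 0 0 0 0 0.75" --pt "0 0 0 0 0 0 0.75"

```text
time: 23.35
position: [0.4474, -0.147, 0.1334]
tool_rot: [1.0, -0.003, -0.002, -0.001]
ft_force: [-0.0, -0.4, 1.2]
grip_width: 0.0657
```

drive_tool --pt "0 0 0 0 0 0 0.75" --pt "0 0 0 0 0 0 0.75" --pt "0 0 0 0 0 0 0.75"

```text
time: 23.72
position: [0.4526, -0.1455, 0.1338]
tool_rot: [1.0, 0.001, 0.0, 0.0]
ft_force: [-0.0, -0.8, 0.4]
grip_width: 0.0653
```

```bash
python3 - <<'E'
from h import *
o=robot.get_obs();print(o['position'])
m=robot.camera_model('wrist');p,d=robot.camera('wrist');cv2.imwrite('pics/w5.png',p)
for r in brass(p,m,.014):print(*r)
p,d=robot.camera('side');cv2.imwrite('pics/s5.png',p)
f=robot.camera_model('side');W=pts(d,f)
k=cv2.inRange(cv2.cvtColor(p,cv2.COLOR_BGR2HSV),(12,90,60),(28,255,255))>0
mk=np.zeros_like(k);mk[190:260,265:350]=1
s=W[mk&k];print(len(s),np.percentile(s[:,2],[5,25,50,75,95]))
E
```

```text
[ 0.45255154 -0.14545622  0.13376959]
(453, 315, 21, 15) outer fit [ 0.3699 -0.2764] 0.0089 enc [ 0.3693 -0.2775] 0.0118
(168, 315, 21, 15) outer fit [ 0.3689 -0.0144] 0.009 enc [ 0.3684 -0.0132] 0.0118
(309, 220, 47, 47) outer fit [ 0.4457 -0.154 ] 0.0187 enc [ 0.4456 -0.1536] 0.0196
(319, 232, 26, 22) hole fit [ 0.4463 -0.1539] 0.009 enc [ 0.4466 -0.1539] 0.0101
(88, 0, 67, 21) outer fit [0.6595 0.0236] 0.0233 enc [0.659  0.0246] 0.0352
680 [0.05443027 0.05996342 0.07016824 0.0740717  0.07639935]
```

View pics/w5.png

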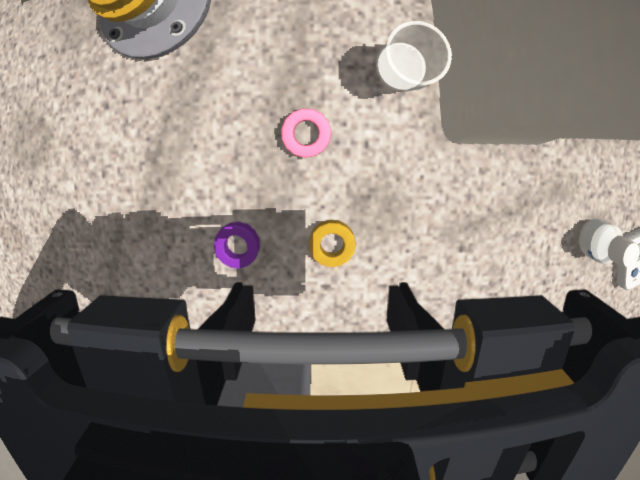

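Wrist view: small brass ring at (332,243), purple at (238,245) and pink at (305,133). The medium ring is seated on the stand.

drive_tool --pt "-0.008 0.0085 0.05 0 0 0 0.65" --pt "0 0 0.05 0 0 0 0.65" --pt "0 0 0.018 0 0 0 0.65" --pt "0 0 0 0 0 0 0.65" --pt "0 0 0 0 0 0 0.65"

```text
time: 24.45
position: [0.4442, -0.1547, 0.0164]
tool_rot: [1.0, 0.0, 0.001, 0.0]
ft_force: [0.5, 0.0, 0.6]
grip_width: 0.0564
```

drive_tool --pt "0 0 0.006 0 0 0 0.65" --pt "0 0 0 0 0 0 0.65" --pt "0 0 0 0 0 0 0.65"

```text
time: 24.82
position: [0.4437, -0.1547, 0.0102]
tool_rot: [1.0, -0.0, 0.0, 0.0]
ft_force: [0.4, -0.5, 0.1]
grip_width: 0.0566
```

drive_tool --pt "0.001 -0.0005 0.0065 0 0 0 0.65" --pt "0 0 0 0 0 0 0.65" --pt "0 0 0 0 0 0 0" --pt "0 0 0 0 0 0 0" --pt "0 0 0 0 0 0 0"

```text
time: 25.45
position: [0.4446, -0.1541, 0.0034]
tool_rot: [1.0, -0.0, 0.0, 0.0]
ft_force: [-0.5, -0.4, 0.4]
grip_width: 0.0367
```

drive_tool --pt "0 0 0 0 0 0 0" --pt "0 0 0 0 0 0 0"

```text
time: 25.7
position: [0.4445, -0.1541, 0.0034]
tool_rot: [1.0, -0.0, 0.0, 0.0]
ft_force: [0.2, -0.1, 0.4]
grip_width: 0.0363
```

drive_tool --pt "0 0 -0.02 0 0 0 0" --pt "0 0 -0.055 0 0 0 0" --pt "0 0 -0.055 0 0 0 0" --pt "0 0 0 0 0 0 0" --pt "0 0 0 0 0 0 0"

```text
time: 26.32
position: [0.444, -0.1537, 0.1331]
tool_rot: [1.0, -0.0, -0.0, -0.0]
ft_force: [-0.0, 0.2, -1.0]
grip_width: 0.0365
```

```bash
python3 - <<'E'
from h import *
o=robot.get_obs();print(o['position'])
m=robot.camera_model('wrist');p,d=robot.camera('wrist')
inhand(p,m,o['position'],.0034,.019)
E
```

```text
[ 0.44395105 -0.15372943  0.13307388]
outer x: bottom -0.0023390307366753516 y mid 0.0001808102112033083
bore x: top rim 0.0006966095620175028 bottom rim -0.0019341302386615689 y 0.0002084162097465425
```

drive_tool --pt "0.053 -0.0377 0 0 0 0 0" --pt "0.053 -0.0377 0 0 0 0 0" --pt "0.053 -0.0377 0 0 0 0 0" --pt "0.053 -0.0376 0 0 0 0 0" --pt "0 0 0 0 0 0 0"

```text
time: 27.0
position: [0.6507, -0.0063, 0.1304]
tool_rot: [1.0, 0.002, -0.0, -0.0]
ft_force: [0.5, -0.2, -1.2]
grip_width: 0.0367
```

drive_tool --pt "0 0 0.01 0 0 0 0" --pt "0 0 0.01 0 0 0 0" --pt "0 0 0 0 0 0 0" --pt "0 0 0 0 0 0 0" --pt "0 0 0 0 0 0 0"

```text
time: 27.62
position: [0.6485, -0.0098, 0.1139]
tool_rot: [1.0, -0.0, 0.0, 0.0]
ft_force: [-0.3, 1.1, -0.4]
grip_width: 0.0369
```

Short by (7.8, 6.8) mm; correcting.

drive_tool --pt "0.0078 -0.0068 0 0 0 0 0" --pt "0 0 0.006 0 0 0 0" --pt "0 0 0.005 0 0 0 0" --pt "0 0 0 0 0 0 0" --pt "0 0 0 0 0 0 0"

```text
time: 28.25
position: [0.656, -0.0025, 0.1022]
tool_rot: [1.0, -0.0, -0.0, -0.0]
ft_force: [0.1, 0.1, -1.0]
grip_width: 0.0364
```

drive_tool --pt "0 0 0 0 0 0 0" --pt "0 0 0 0 0 0 0"

```text
time: 28.5
position: [0.6563, -0.0026, 0.1025]
tool_rot: [1.0, -0.0, 0.0, 0.0]
ft_force: [-0.2, -0.3, -0.4]
grip_width: 0.0368
```

drive_tool --pt "0 0.0003 0.0015 0 0 0 0" --pt "0 0 0.0015 0 0 0 0" --pt "0 0 0.0015 0 0 0 0" --pt "0 0 0 0 0 0 0"

```text
time: 29.0
position: [0.656, -0.0028, 0.0976]
tool_rot: [1.0, -0.0, -0.0, -0.0]
ft_force: [0.1, -0.1, -0.4]
grip_width: 0.0367
```

drive_tool --pt "0 0 0.0015 0 0 0 0" --pt "0 0 0.0015 0 0 0 0" --pt "0 0 0 0 0 0 0"

```text
time: 29.38
position: [0.656, -0.0028, 0.0947]
tool_rot: [1.0, -0.0, -0.0, -0.0]
ft_force: [0.2, 0.8, -1.2]
grip_width: 0.0366
```

drive_tool --pt "0 0 0.0015 0 0 0 0" --pt "0 0 0.0015 0 0 0 0" --pt "0 0 0 0 0 0 0"

```text
time: 29.75
position: [0.656, -0.0028, 0.0916]
tool_rot: [1.0, -0.0, -0.0, -0.0]
ft_force: [-0.1, 0.3, -1.0]
grip_width: 0.0361
```

Threaded. Down to the medium ring (contact expected at TCP 0.0774), then a firm press.

drive_tool --pt "0 0 0.004 0 0 0 0" --pt "0 0 0.004 0 0 0 0" --pt "0 0 0.003 0 0 0 0" --pt "0 0 0 0 0 0 0" --pt "0 0 0 0 0 0 0"

```text
time: 30.38
position: [0.6562, -0.0028, 0.0809]
tool_rot: [1.0, -0.0, 0.0, 0.0]
ft_force: [0.3, -0.5, 0.1]
grip_width: 0.0367
```

drive_tool --pt "0 0 0.0015 0 0 0 0" --pt "0 0 0.001 0 0 0 0" --pt "0 0 0.001 0 0 0 0" --pt "0 0 0.001 0 0 0 0" --pt "0 0 0 0 0 0 0"

```text
time: 31.0
position: [0.6563, -0.0028, 0.0773]
tool_rot: [1.0, -0.0, 0.0, 0.0]
ft_force: [-1.7, -0.2, 5.5]
grip_width: 0.0365
```

drive_tool --pt "0 0 0.001 0 0 0 0" --pt "0 0 0.001 0 0 0 0" --pt "0 0 0 0 0 0 0"

```text
time: 31.38
position: [0.6565, -0.0028, 0.0772]
tool_rot: [1.0, 0.0, 0.001, 0.0]
ft_force: [-4.3, 0.3, 14.1]
grip_width: 0.0367
```

drive_tool --pt "0 0 -0.003 0 0 0 0" --pt "0 0 0 0 0 0 0.65" --pt "0 0 0 0 0 0 0.65" --pt "0 0 0 0 0 0 0.65" --pt "0 0 -0.02 0 0 0 0.65"

```text
time: 32.0
position: [0.6546, -0.0027, 0.0961]
tool_rot: [1.0, -0.0, -0.002, -0.0]
ft_force: [-0.5, 0.3, -0.1]
grip_width: 0.0562
```

drive_tool --pt "0 0 -0.03 0 0 0 0.65" --pt "0 0 -0.04 0 0 0 0.65" --pt "-0.05 0 -0.02 0 0 0 0.65" --pt "-0.05 0 0 0 0 0 0.65" --pt "0 0 0 0 0 0 0.65"

```text
time: 32.62
position: [0.5511, -0.0019, 0.1884]
tool_rot: [1.0, -0.0, -0.002, -0.0]
ft_force: [1.2, 1.3, 0.3]
grip_width: 0.0567
```

drive_tool --pt "0 0 0 0 0 0 0.65" --pt "0 0 0 0 0 0 0.65" --pt "0 0 0 0 0 0 0.65"

```text
time: 33.0
position: [0.5573, -0.003, 0.1874]
tool_rot: [1.0, -0.0, 0.0, 0.0]
ft_force: [0.1, 0.2, -0.0]
grip_width: 0.0564
```

```bash
python3 - <<'E'
from h import *
p,d=robot.camera('side')
f=robot.camera_model('side');W=pts(d,f)
k=cv2.inRange(cv2.cvtColor(p,cv2.COLOR_BGR2HSV),(12,90,60),(28,255,255))>0
mk=np.zeros_like(k);mk[190:260,265:350]=1
s=W[mk&k];print(len(s),np.histogram(s[:,2],np.arange(.044,.098,.003)))
w,_=robot.camera('wrist')
cv2.imwrite('pics/end.png',np.hstack([cv2.resize(p[160:280,240:440],(500,300)),cv2.resize(w[20:220,200:400],(300,300))]))
E
```

```text
675 (array([  0,   4,  20,  23,  65, 129,  44,  27,  33,  67,  61,  22,  22,
        22,  71,  23,   0]), array([0.044, 0.047, 0.05 , 0.053, 0.056, 0.059, 0.062, 0.065, 0.068,
       0.071, 0.074, 0.077, 0.08 , 0.083, 0.086, 0.089, 0.092, 0.095]))
```

View pics/end.png

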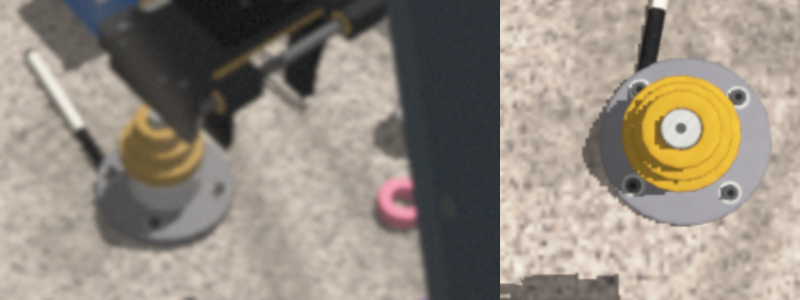

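The picture shows all three rings stacked on the spindle without gaps, the gripper clear of them. The top faces measure about 0.060, 0.074 and 0.088 m, as they should.

```bash
python3 -c "
from rig import robot
print(robot.hand_in())"
```

```text
the job is handed in; nothing more can be done
None
```

I threaded the large, medium and small brass spacers onto the spindle in that order. I released each one before fetching the next, then handed the job in at about 33 s of the 72 s allowed.

- **Fit:** each spacer went on at the first try with no noticeable force. The bore and the spindle both showed in the wrist camera, so no feeling search was needed.
- **Seating:** I pressed the collar down with the large spacer until it stopped at about 12 N, with its underside at about 46 mm. After placing the small spacer I pressed the whole stack again at about 14 N, and it gave no further. The highest force I read on the stand was about 14 N, well under the 40 N limit.
- **Final check:** the side camera's depth put the three top faces at about 60, 74 and 88 mm. The last picture showed the stack without gaps and the gripper clear.
- **Disagreements:** the cameras differed by up to about 2 mm on where the spacers lay along x, and by about 1 mm on the spindle. I used a compromise, and it worked. On the last trip to the stand the arm stopped about 8 mm short in x and 7 mm in y, and I corrected that before lowering.
- **Bystanders:** I did not measure the beaker, tape, forceps and marker again at the end. I noticed no contact with any of them during the run.

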